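# Open the extractor's damper fully and push the sample rack up to its intake

### The arm

A 7-joint arm with a two-finger parallel gripper is mounted at the origin on the work surface. World frame = base frame: x ahead of the robot, y to its left, z up, the work surface at z = 0. Lengths are in m, angles in rad, forces in N, time in s.
With the tool pointing down it reaches from about 0.35 to 0.9 m from the base axis. Payload 8.1 kg.
Tool frame: the origin (TCP) lies at the centre of the arm's flange, where the gripper is bolted on; the fingertips stand 178 mm ahead of it and the grasp point (between the pads) lies 159 mm ahead of it; z points along the fingers, y is the direction in which the jaws open and shut (so a half turn about z gives the same grasp; the last joint's range is limited). The gripper opens to 92 mm and grips with 3 to 60 N. Pads are 19 mm wide; open, the fingers measure 130 mm over their backs; the gripper's body (75 mm by 190 mm) begins 47 mm behind the grasp point.
Start: joints at [-1.382, 0.434, 0.025, 1.573, -0.012, 1.134, -0.075], TCP at [0.18, 0.599, 0.405] pointing down, gripper open.
Joint ranges: [-2.62, 2.62], [-0.44, 2.09], [-1.27, 1.32], [0.08, 2.57], [-1.32, 4.46], [0.12, 2], [-2.74, 2.74]. Speed limits (rad/s): [2.22, 2.22, 3.01, 3.01, 3.14, 3.14, 3.14].

### API

Orientations are given as a rotation vector (axis times angle).
In Python, from cell import arm gives the robot as it stands. The module is installed in compiled form; this text tells all that it offers.
- The arm moves only by the tool move_arm, never from a script. Its argument "steps" is a list of rows, each a list of 4 numbers: the shift along the tool's x, y, z in mm, then the turn about the tool's z in rad. In form: [[x, y, z, twist], ...]. A call has 1 to 20 rows; each row is the pose to reach, as a shift and turn from the pose commanded when the call began, along the tool's axes at that moment; what a row does not reach only later rows make up. A row lasts 1/8 s, in which the tool goes at most 62.5 mm and 10.7 degrees, less where a joint would pass 70% of its speed; a pose out of reach is approached as far as the arm can. A call with a gripper value outside its range is refused whole. "grip" is the finger opening in mm, from 0 to 91.8, set as the call begins (left out, the last holds). The fingers move at their own pace and stop on an object; "grip_force" is the grip in N (left out, the last holds). Time passes only in rows, so rows that repeat a pose let the fingers close. It gives the time, the measured TCP pose, the force and the opening at its end, in the units of the state.
- arm.observe(): the state, without advancing time (a new reading comes with each control period).
- arm.get_image(name): name is "scene" or "top"; returns the picture (384x512x3 uint8, red, green, blue); there is no depth.
- arm.camera_info(name): a dict with "mtx" (3x3 intrinsics, pixels), "pose" (4x4, takes a point from camera to world coordinates). Camera axes: x right, y down, z forward; pixel columns grow to the right and rows downward; lengths in m; the calibration is good to about 2 mm. A picture is of the moment at which its call begins. camera_info takes no time and is no camera call.
- arm.sign_off(): hands the job in, once; it reports no verdict.
The state is a dict: "clock": time; "joints": joint angles; "dq": joint speeds; "joint_efforts": joint torques, N m; "position": TCP position; "ee_rot": TCP orientation; "force": force on the tool from outside, world axes, zero at the start; "ft_torque": the same for the moment, N m; "width": opening from 0.0 (shut) to 1.0 (fully open).
Only numpy, scipy, OpenCV 4.12 (cv2) and the standard library are available. Lean on these libraries where they do the work, as an engineer would, in place of code of your own. Each camera call takes 0.05 s, during which the arm holds its last target.

### The job

Get the bench extractor ready for the next samples: with a fingertip, push the damper lever on its top from shut, past the half-open notch, all the way to the fully open stop at the far end of its gate. Then push the rack of sample tubes across the desk until its long side sits flat against the extractor's intake grille, more or less centred on it. Only push: do not lift or tip the rack, and leave everything else where it is.

Things in the scene. Friction and masses are not known exactly. Their poses are not given: they have to be found in the camera images.
- extractor: white bench extractor fixed to the desk: box 200 (x) x 140 (y) x 90 mm high, origin at centre of underside. Its flat -y face has the black slatted intake grille, 150 wide; a grey filter drum, 90 dia, sticks out 97 from the +y face. On the flat top, at y -35, the damper lever's gate with three notches runs along x; a thin steel shutter plate rides with the lever, under 4 above the top
- damper (a joint): damper lever along its gate (m), growing to the extractor's +x: 0 shut (4 mm free play), 0.039 half-open notch (first stop), 0.074 fully open (second stop: notch and hard end). Sprung detents: leaving a notch takes about 8 N at the peak (2 N of it friction; more for an instant if struck fast); past the hump midway between notches it snaps on, short of it it springs back. Starts in or near the shut notch
- lever_top (a point): centre of the top of the black damper lever, an upright paddle 10 mm thick (extractor x) x 26 wide (extractor y) that reaches from 10 to 40 above the extractor's top (130 above the desk). At damper = 0 it is at extractor x -39, y -35 mm. Axes parallel to the extractor's
- mouth (a point): point on the intake face, at desk height below the middle of the grille. Axes parallel to the extractor's: the face looks to -y
- rack: loose grey sample rack on the desk, facing the intake: solid block 100 (x) x 70 (y) x 34 mm high with four capped tubes fixed in a row along its +y half (tops 80 above the desk), 0.2 to 0.45 kg. Origin: centre of underside. Pushed home, its +y long side lies against the intake face
- jar: small closed jar, 36 mm dia x 45 high, stands on top of the extractor beside the lever's gate (leave alone). Origin: centre of its underside
- cassette: flat white test cassette 70 x 22 x 6 mm, lies on the desk (leave alone). Origin: centre of its underside, long axis x
- mouse: black computer mouse 100 x 56 x 33 mm on the desk (leave alone). Origin: centre of its underside
- handset: black slab phone 145 x 70 x 9 mm lying on the desk (leave alone). Origin: centre of its underside
- gel: clear round bottle of hand gel, 60 dia x 150 mm high (leave alone). Origin: centre of its underside
- creamtube: cream tube standing on its cap, about 38 x 24 x 92 mm high (leave alone). Origin: centre of its underside
- pen: blue pen 120 long, 10 mm dia, lying on the desk (leave alone). Origin: on the desk under its middle, long axis x
Mind the look-alikes: they are no part of the job. There is more than one size of the rack; the job needs the smaller.

How it is judged:
On the way, in this order (a step that is already met when the one before it is completed fails the run):
1. the damper lever is at the fully open stop (value of joint damper above 0.07 m), for 0.2 s.
2. the rack stands flat against the intake (y of rack in the frame of mouth above -0.041 m and x of rack in the frame of mouth between -0.04 and 0.04 m and angle between the x axis of rack and the x axis of extractor, either way round below 0.09 rad), for 0.2 s.
At the end, for the whole second after the job is handed in: The damper lever is within 4 mm of its fully open stop; the rack stands level on the desk, at rest, its long side within about 6 mm of the intake face, parallel to it within 0.09 rad and centred on it within 40 mm (all of step 2 and value of joint damper above 0.07 m and height (world z) of rack below 0.004 m and angle between rack's own z axis and vertical below 0.06 rad and linear speed of rack below 0.01 m/s); the robot touches nothing.
It fails at once if the rack is lifted (height (world z) of rack above 0.012 m).
It fails at once if the rack is tipped (angle between rack's own z axis and vertical above 0.25 rad).
It fails at once if another thing is moved by more than 20 mm (distance of any of jar, cassette, mouse, handset, gel, creamtube, pen from where it was at the start of the episode above 0.02 m).
It also fails if it takes over 45 s, if anything falls off the work surface, if the arm or the gripper's body presses on something with over 40 N, if the wrist force passes 120 N, or if a joint passes its speed limit or range.

## Working session

There is one attempt and no reset: what is moved stays moved. The work goes in short steps, Python scripts to look and compute and a tool call to move; the robot and the scene stay as the last step left them, time stands still between calls to the robot, and variables do not carry over. Pictures are saved under pics/ and viewed, and the job is handed in when it is done.

Besides the shell and the picture viewer there is one more tool, called after "Call:" as name(argument=value, ...) on one line, values as JSON. move_arm: Moves the arm, as the interface text tells. Its arguments: {"type":"object","properties":{"steps":{"type":"array"},"grip":{"type":"number"},"grip_force":{"type":"number"}},"required":["steps"]}

```bash
mkdir -p pics; python3 - <<'E'
from cell import arm
import cv2,numpy as np
s=arm.observe();print({k:np.round(v,3) for k,v in s.items()})
for n in("scene","top"):
    i=arm.get_image(n);cv2.imwrite(f"pics/{n}0.png",cv2.resize(i[:,:,::-1],(800,600),interpolation=cv2.INTER_CUBIC))
    cv2.imwrite(f"pics/{n}0_raw.png",i[:,:,::-1])
    c=arm.camera_info(n);print(n,np.round(c["mtx"],1),np.round(c["pose"],3))
E
```

```text
{'clock': np.float64(0.0), 'joints': array([-1.382,  0.435,  0.025,  1.574, -0.012,  1.134, -0.075]), 'dq': array([-0.   , -0.   ,  0.   ,  0.002, -0.002, -0.001, -0.   ]), 'joint_efforts': array([ 0.0000e+00, -6.6786e+01,  9.8500e-01, -3.1445e+01, -6.0000e-02,
        4.3000e-02,  0.0000e+00]), 'position': array([0.18 , 0.598, 0.404]), 'ee_rot': array([-4.570e-01, -3.108e+00,  2.000e-03]), 'force': array([-0.188, -1.259,  0.4  ]), 'ft_torque': array([0.052, 0.019, 0.007]), 'width': np.float64(0.996)}
scene [[431.1   0.  257.4]
 [  0.  431.1 193.4]
 [  0.    0.    1. ]] [[-0.392  0.601 -0.697  1.287]
 [ 0.92   0.243 -0.308  0.313]
 [-0.016 -0.761 -0.648  0.792]
 [ 0.     0.     0.     1.   ]]
top [[383.5   0.  256.3]
 [  0.  383.5 190.9]
 [  0.    0.    1. ]] [[ 5.000e-03 -9.890e-01  1.450e-01  4.120e-01]
 [-1.000e+00 -5.000e-03 -1.000e-03 -1.300e-02]
 [ 2.000e-03 -1.450e-01 -9.890e-01  1.198e+00]
 [ 0.000e+00  0.000e+00  0.000e+00  1.000e+00]]
```

View pics/scene0.png

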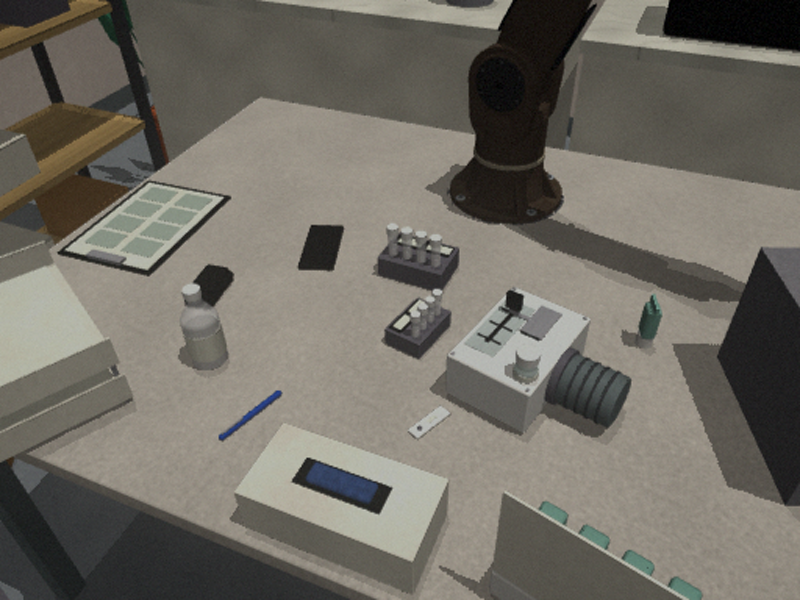

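View pics/top0.png

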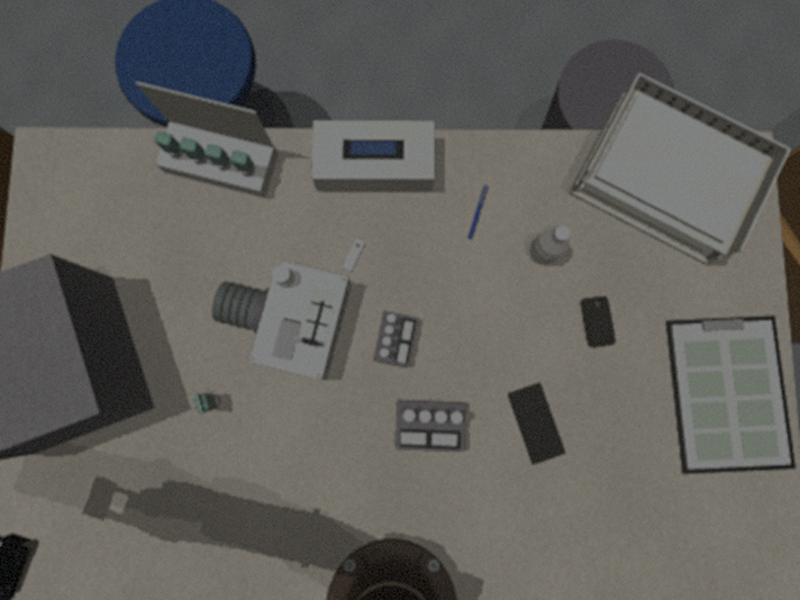

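```bash
python3 - <<'E'
import cv2
i=cv2.imread("pics/top0_raw.png");c=i[155:250,130:280];cv2.imwrite("pics/topc.png",cv2.convertScaleAbs(cv2.resize(c,None,fx=5.3,fy=5.3,interpolation=cv2.INTER_CUBIC),alpha=1.6))
i=cv2.imread("pics/scene0_raw.png");c=i[170:290,235:410];cv2.imwrite("pics/scenec.png",cv2.resize(c,None,fx=4.5,fy=4.5,interpolation=cv2.INTER_CUBIC))
E
```

```text
(no output)
```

View pics/topc.png

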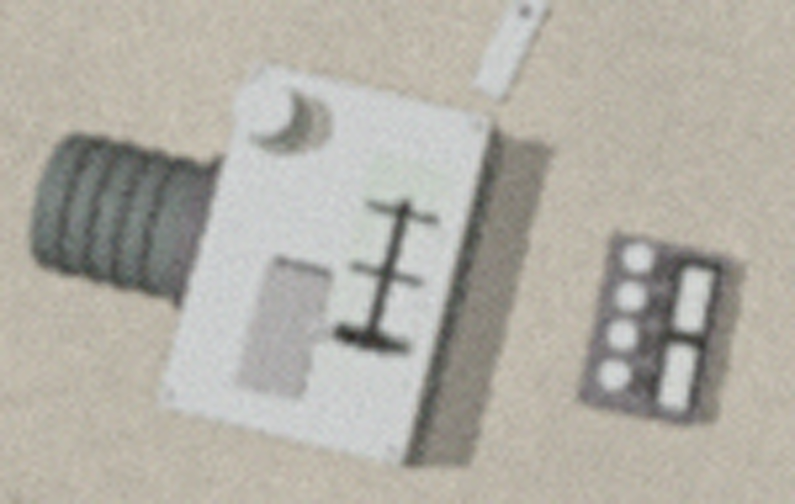

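View pics/scenec.png

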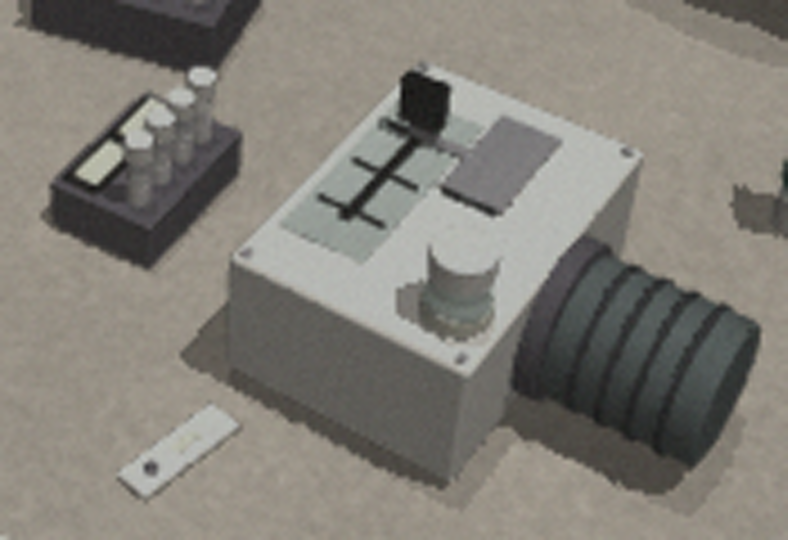

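```bash
cat > h.py <<'E'
import numpy as np
from cell import arm
from scipy.optimize import least_squares
CI={n:arm.camera_info(n) for n in("scene","top")}
def proj(n,P):
    c=CI[n];T=np.linalg.inv(c["pose"]);q=np.atleast_2d(P)@T[:3,:3].T+T[:3,3];q=q@c["mtx"].T;return q[:,:2]/q[:,2:]
def pix(n,p,s=None,off=None):
    if s is None: s,off=(5.3,(130,155)) if n=="top" else (4.5,(235,170))
    return (np.atleast_2d(p)+.5)/s-.5+np.array(off)
def fit(obs,x0):  # obs list (cam, local pt(m), origpix)
    def W(x,L): 
        c,s=np.cos(x[2]),np.sin(x[2]); return np.array([x[0]+c*L[0]-s*L[1],x[1]+s*L[0]+c*L[1],L[2]])
    f=lambda x:np.concatenate([(proj(n,W(x,L))[0]-p) for n,L,p in obs])
    r=least_squares(f,x0,loss="soft_l1");return r.x,r.fun.reshape(-1,2)
def ray(n,p,z):
    c=CI[n];d=c["pose"][:3,:3]@np.linalg.inv(c["mtx"])@np.array([*p,1]);o=c["pose"][:3,3];return o+d*(z-o[2])/d[2]
E
python3 - <<'E'
from h import *
def O(n,L,p): return (n,np.array(L)/1000,pix(n,p)[0])
ex=[O("top",(100,70,90),(258,66)),O("top",(100,-70,90),(492,120)),O("top",(-100,-70,90),(407,463)),O("top",(-100,70,90),(165,405)),
O("scene",(100,-70,90),(232,262)),O("scene",(100,70,90),(468,375)),O("scene",(-100,70,90),(640,158)),O("scene",(-100,-70,90),(420,65)),O("scene",(100,-70,0),(232,375)),O("scene",(100,70,0),(450,485))]
x,r=fit(ex,[.5,.2,0]);print("ext",x);print(np.round(r,1))
rk=[O("top",(50,35,34),(615,233)),O("top",(50,-35,34),(740,260)),O("top",(-50,35,34),(582,402)),
O("scene",(50,35,34),(148,235)),O("scene",(-50,35,34),(242,130)),O("scene",(50,-35,34),(50,187)),O("scene",(-50,-35,34),(150,92)),O("scene",(50,35,0),(150,268)),O("scene",(-50,35,0),(242,165))]
y,r=fit(rk,[.45,0,0]);print("rack",y);print(np.round(r,1))
c,s=np.cos(x[2]),np.sin(x[2]);R=np.array([[c,-s],[s,c]])
print("rack in ext",R.T@(y[:2]-x[:2]),y[2]-x[2])
print("lever",x[:2]+R@[-.039,-.035])
for n,p in(("top",(372,335)),("scene",(425,85))): print("lev seen",n,R.T@(ray(n,pix(n,p)[0],.13)[:2]-x[:2]))
def loc(n,p,z): w=ray(n,pix(n,p)[0],z)[:2]; return w,R.T@(w-x[:2])
print("jar",loc("top",(265,105),.135)); print("cass",loc("scene",(180,450),.006))
# big rack corners from 800x600 scene
for p in((378,262),(440,287),(460,250),(400,232)): print(ray("scene",(np.array(p)+.5)*.64-.5,.034))
E
```

```text
ext [ 0.53545617  0.17498825 -0.22700684]
[[-1.5 -1.7]
 [ 0.4 -1.1]
 [-0.5  1.1]
 [-2.   0.7]
 [-1.7 -1.1]
 [ 0.3  0.2]
 [ 1.  -2.1]
 [-0.9 -2.1]
 [-2.6  0. ]
 [ 0.1  2.2]]
rack [ 0.50204695 -0.00532878 -0.20538457]
[[-0.1  0. ]
 [-1.3 -0.3]
 [-1.   0.3]
 [ 0.2 -1.6]
 [ 0.1  0.1]
 [-0.4 -1.4]
 [-1.2 -0.8]
 [-0.3  0.6]
 [-0.3  1.8]]
rack in ext [ 0.00803046 -0.18321004] 0.021622277013514657
lever [0.48957956 0.14966362]
lev seen top [-0.03562806 -0.04112995]
lev seen scene [-0.03514353 -0.03266505]
jar (array([0.61313589, 0.20229396]), array([0.06954132, 0.04408793]))
cass (array([0.6782943 , 0.08472646]), array([ 0.15948805, -0.05579861]))
[ 0.38129198 -0.13455588  0.034     ]
[ 0.40735121 -0.00100508  0.034     ]
[ 0.28836766 -0.00510652  0.034     ]
[ 0.27531883 -0.13524846  0.034     ]
```

```bash
python3 - <<'E'
from h import *
P=lambda p:(np.array(p)+.5)*.64-.5
for p in((732,488),(675,343),): print("box base",ray("scene",P(p),0))
for p in((152,407),(103,412),(52,257),(140,300)):
  print("box top px",p,[np.round(ray("top",P(p),z)[:2],3) for z in(0,.2,.3,.4)])
for p in((762,250),(720,352)): print("scn",p,[np.round(ray("scene",P(p),z)[:2],3) for z in(0,.2,.3,.4)])
for p in((409,415),(457,417)): print("bigtube",[np.round(ray("top",P(p),z)[:2],3) for z in(.08,.1)])
for p in((437,238),(393,227)): print("bigtube s",[np.round(ray("scene",P(p),z)[:2],3) for z in(.08,.1)])
print("gel",ray("top",P((562,233)),.15),"cream",ray("top",P((203,402)),.09),"handset",ray("top",P((535,423)),0))
E
```

```text
box base [0.62498398 0.50510024 0.        ]
box base [0.36001106 0.40307847 0.        ]
box top px (152, 407) [array([0.369, 0.474]), array([0.376, 0.393]), array([0.38 , 0.352]), array([0.383, 0.311])]
box top px (103, 412) [array([0.359, 0.569]), array([0.368, 0.472]), array([0.372, 0.424]), array([0.376, 0.375])]
box top px (52, 257) [array([0.669, 0.697]), array([0.626, 0.579]), array([0.605, 0.519]), array([0.583, 0.46 ])]
box top px (140, 300) [array([0.581, 0.512]), array([0.553, 0.424]), array([0.539, 0.381]), array([0.525, 0.337])]
scn (762, 250) [array([0.023, 0.532]), array([0.342, 0.477]), array([0.501, 0.449]), array([0.661, 0.421])]
scn (720, 352) [array([0.354, 0.474]), array([0.59 , 0.433]), array([0.707, 0.413]), array([0.825, 0.393])]
bigtube [array([ 0.36, -0.03]), array([ 0.361, -0.03 ])]
bigtube [array([ 0.357, -0.118]), array([ 0.357, -0.116])]
bigtube s [array([ 0.329, -0.037]), array([ 0.356, -0.027])]
bigtube s [array([ 0.326, -0.127]), array([ 0.353, -0.114])]
gel [ 0.68570996 -0.30326909  0.15      ] cream [0.3815862  0.34509775 0.09      ] handset [ 0.34174907 -0.27882354  0.        ]
```

```bash
cat >> h.py <<'E'
from scipy.spatial.transform import Rotation as Ro
EX=np.array([.5355,.175]);YAW=-.232
def e2w(ex,ey): 
    c,s=np.cos(YAW),np.sin(YAW);return EX+np.array([c*ex-s*ey,s*ex+c*ey])/1000
def w2e(p):
    c,s=np.cos(YAW),np.sin(YAW);d=(np.array(p[:2])-EX)*1000;return np.array([c*d[0]+s*d[1],-s*d[0]+c*d[1]])
def delta(target):
    s=arm.observe();R=Ro.from_rotvec(s["ee_rot"]).as_matrix();return np.round(R.T@(np.array(target)-s["position"])*1000,1)
def st():
    s=arm.observe();R=Ro.from_rotvec(s["ee_rot"]).as_matrix();print("t",s["clock"],"ext",np.round(w2e(s["position"]),1),"z",round(s["position"][2],4),"ty-yaw",round(np.arctan2(R[1,1],R[0,1])-YAW,4),"tilt",np.round(R[:2,2],3),"F",np.round(s["force"],1),"w",s["width"])
E
python3 - <<'E'
from h import *
st()
print(delta([.25,.35,.405]),e2w(-90,-35),delta([*e2w(-90,-35),.405]),delta([*e2w(-90,-35),.29]))
E
```

```text
t 0.1 ext [-443.6  330.2] z 0.404 ty-yaw 1.5109 tilt [-0.    -0.001] F [0.3 0.1 0.2] w 1.0012155571296268
[-138.8 -217.7   -0.6] [0.43986388 0.1616309 ] [-374.8 -343.4   -0.4] [-374.8 -343.3  114.6]
```

Call:
move_arm(steps=[[-28,-44,0,0],[-56,-88,0,0],[-84,-131,0,0],[-112,-175,0,0.15],[-140,-218,0,0.3],[-187,-243,0,0.45],[-234,-268,0,0.6],[-281,-293,0,0.75],[-328,-318,0,0.9],[-375,-343,0,1.05],[-375,-343,0,1.2],[-375,-343,20,1.35],[-375,-343,40,1.51],[-375,-343,60,1.51],[-375,-343,60,1.51],[-375,-343,60,1.51]], grip=0, grip_force=20)

```text
clock: 2.1
position: [0.4405, 0.1622, 0.3453]
ee_rot: [2.463, 1.951, 0.001]
force: [-0.3, 1.0, 0.5]
width: 0.003
```

```bash
python3 - <<'E'
from h import *
import cv2
st()
print(delta([*e2w(-90,-35),.29]))
for n,b in(("scene",(200,100)),("top",(120,120))):
    i=arm.get_image(n)[:,:,::-1];cv2.imwrite(f"pics/{n}1.png",cv2.resize(i[b[1]:b[1]+180,b[0]:b[0]+230],None,fx=3.3,fy=3.3,interpolation=cv2.INTER_CUBIC))
E
```

```text
t 2.1 ext [-89.5 -34.3] z 0.3453 ty-yaw 0.001 tilt [0. 0.] F [-0.3  1.   0.5] w 0.0032626644401348914
[-0.7 -0.5 55.3]
```

View pics/scene1.png

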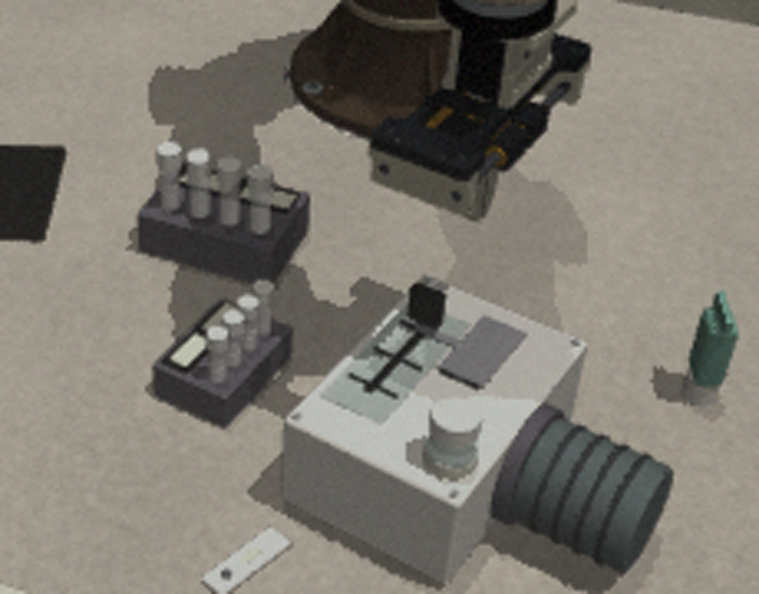

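View pics/top1.png

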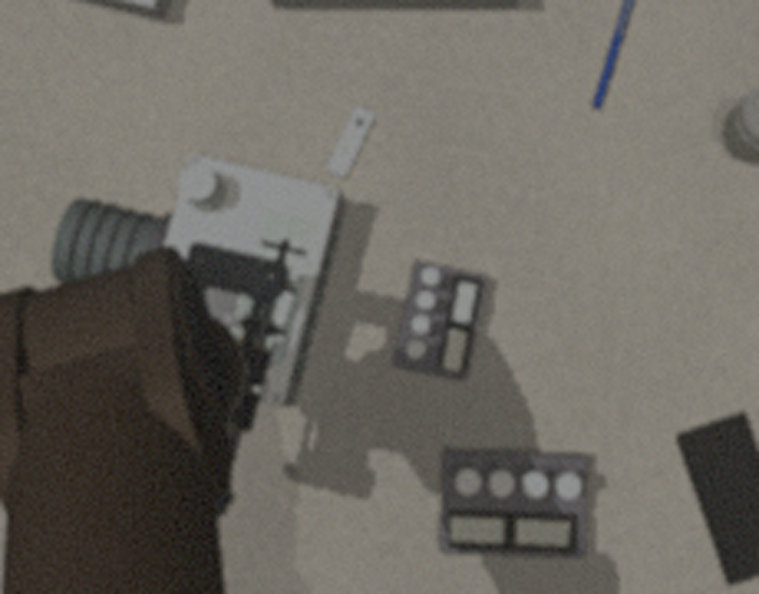

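```bash
python3 - <<'E'
from h import *
for e in((-90,-35,.167),(-90,-35,.23),(5,-35,.233),(-185,-35,.233)):
    for n,b in(("scene",(200,100)),("top",(120,120))): print(e,n,np.round((proj(n,[*e2w(*e[:2]),e[2]])[0]-b+.5)*3.3))
E
```

```text
(-90, -35, 0.167) scene [467. 215.]
(-90, -35, 0.167) top [234. 385.]
(-90, -35, 0.23) scene [476. 142.]
(-90, -35, 0.23) top [220. 382.]
(5, -35, 0.233) scene [409. 204.]
(5, -35, 0.233) top [251. 261.]
(-185, -35, 0.233) scene [537.  81.]
(-185, -35, 0.233) top [186. 507.]
```

Call:
move_arm(steps=[[0,0,30,0],[0,0,55,0],[0,0,55,0],[0,10,55,0],[0,16,55,0],[0,20,55,0],[0,24,55,0],[0,28,55,0],[0,32,55,0],[0,36,55,0],[0,40,55,0],[0,44,55,0],[0,48,55,0],[0,48,55,0]])

```text
clock: 3.95
position: [0.4859, 0.1515, 0.2893]
ee_rot: [-2.46, -1.95, 0.004]
force: [-3.8, 1.2, -0.1]
width: 0.008
```

```bash
python3 - <<'E'
from h import *
import cv2
st()
for n,b in(("scene",(200,100)),("top",(120,120))):
    i=arm.get_image(n)[:,:,::-1];cv2.imwrite(f"pics/{n}2.png",cv2.resize(i[b[1]:b[1]+180,b[0]:b[0]+230],None,fx=3.3,fy=3.3,interpolation=cv2.INTER_CUBIC))
E
```

```text
t 3.95 ext [-42.9 -34.3] z 0.2893 ty-yaw 0.0018 tilt [-0.003  0.   ] F [-3.8  1.2 -0.1] w 0.007634016527294807
```

View pics/scene2.png

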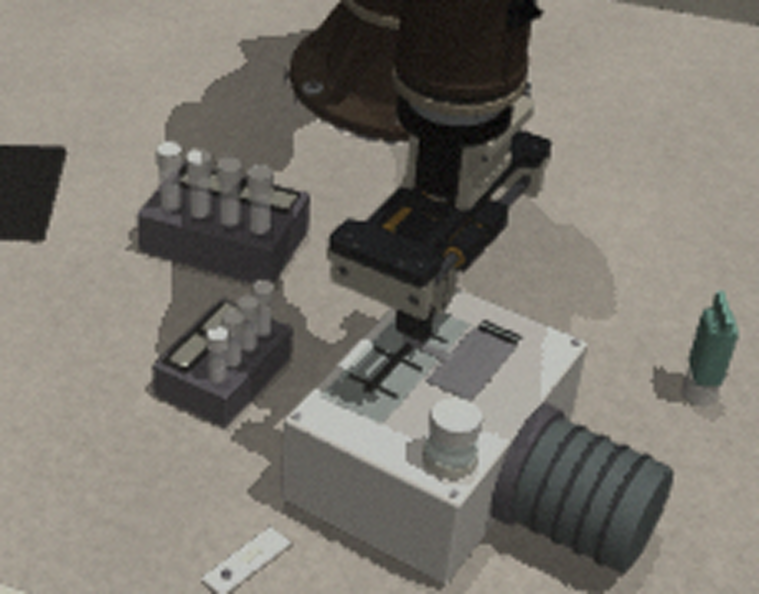

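Call:
move_arm(steps=[[0,4,0,0],[0,8,0,0],[0,12,0,0],[0,16,0,0],[0,20,0,0],[0,24,0,0],[0,28,0,0],[0,32,0,0],[0,36,0,0],[0,40,0,0],[0,40,0,0],[0,40,0,0]])

```text
clock: 5.55
position: [0.5262, 0.1418, 0.2898]
ee_rot: [2.463, 1.95, 0.001]
force: [-1.5, 0.5, -0.7]
width: 0.005
```

```bash
python3 - <<'E'
from h import *
import cv2
st()
for n,b in(("scene",(200,100)),("top",(120,120))):
    i=arm.get_image(n)[:,:,::-1];cv2.imwrite(f"pics/{n}3.png",cv2.resize(i[b[1]:b[1]+180,b[0]:b[0]+230],None,fx=3.3,fy=3.3,interpolation=cv2.INTER_CUBIC))
E
```

```text
t 5.55 ext [ -1.4 -34.4] z 0.2898 ty-yaw 0.0006 tilt [ 0.001 -0.   ] F [-1.5  0.5 -0.7] w 0.005304646220649351
```

View pics/scene3.png

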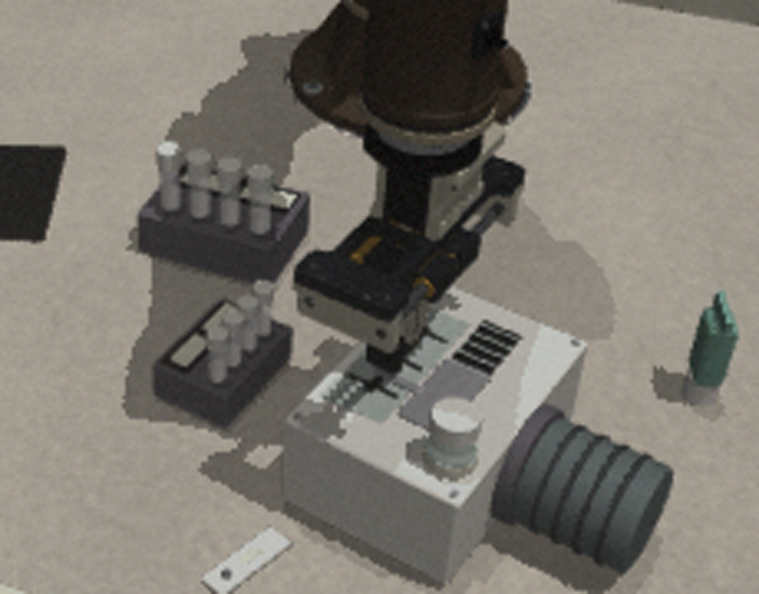

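Call:
move_arm(steps=[[0,3,0,0],[0,6,0,0],[0,9,0,0],[0,12,0,0],[0,12,0,0]])

```text
clock: 6.28
position: [0.5385, 0.1392, 0.29]
ee_rot: [2.462, 1.949, 0.002]
force: [0.0, -0.3, 0.7]
width: 0.003
```

```bash
python3 - <<'E'
from h import *
st()
E
```

```text
t 6.275 ext [ 11.1 -34.2] z 0.29 ty-yaw 0.0005 tilt [0.002 0.   ] F [ 0.  -0.3  0.7] w 0.0027257578121571177
```

Call:
move_arm(steps=[[0,2,0,0],[0,4,0,0],[0,4,0,0]])

```text
clock: 6.65
position: [0.5405, 0.1389, 0.2897]
ee_rot: [-2.46, -1.95, 0.003]
force: [-8.2, 2.7, 7.2]
width: 0.003
```

```bash
python3 - <<'E'
from h import *
import cv2
st()
for n,b in(("scene",(200,100)),("top",(120,120))):
    i=arm.get_image(n)[:,:,::-1];cv2.imwrite(f"pics/{n}4.png",cv2.resize(i[b[1]:b[1]+180,b[0]:b[0]+230],None,fx=3.3,fy=3.3,interpolation=cv2.INTER_CUBIC))
E
```

```text
t 6.65 ext [ 13.2 -34. ] z 0.2897 ty-yaw 0.0017 tilt [-0.003  0.001] F [-8.2  2.7  7.2] w 0.0030228580889646818
```

View pics/scene4.png

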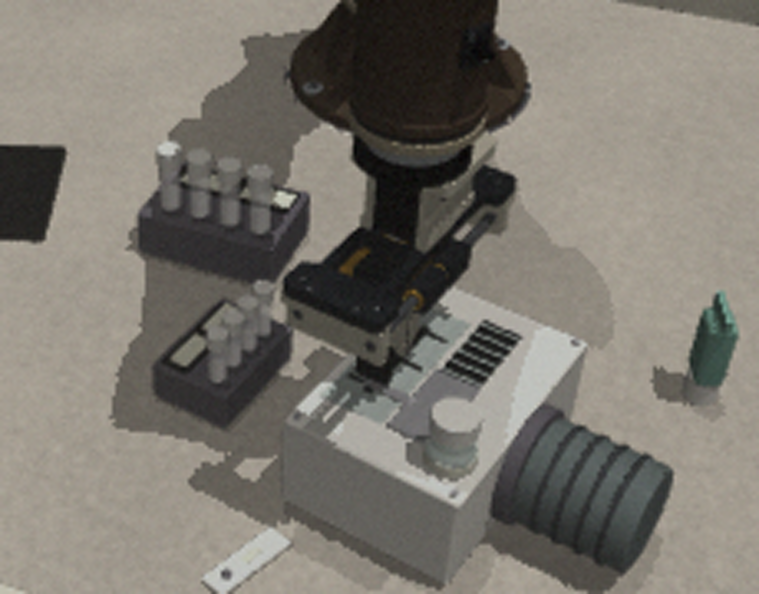

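Call:
move_arm(steps=[[0,-8,0,0],[0,-15,-15,0],[0,-15,-50,0],[0,-10,-80,0],[-50,0,-80,0],[-105,2,-80,0],[-160,2,-80,0],[-215,2,-80,0],[-220,2,-80,0],[-220,2,-80,0],[-220,2,-80,0]])

```text
clock: 8.12
position: [0.4935, -0.0747, 0.3699]
ee_rot: [-2.46, -1.953, -0.001]
force: [0.3, 0.9, -0.4]
width: 0.002
```

```bash
python3 - <<'E'
from h import *
import cv2
st()
for n,b in(("scene",(200,100)),("top",(120,120))):
    i=arm.get_image(n)[:,:,::-1];cv2.imwrite(f"pics/{n}5.png",cv2.resize(i[b[1]:b[1]+180,b[0]:b[0]+230],None,fx=3.3,fy=3.3,interpolation=cv2.INTER_CUBIC))
for x in(30,35,40): print(x,[np.round((proj(n,[*e2w(x,-35),.13])[0]-b+.5)*3.3) for n,b in(("scene",(200,100)),("top",(120,120)))])
E
```

```text
t 8.125 ext [  16.5 -252.6] z 0.3699 ty-yaw 0.0033 tilt [0.    0.001] F [ 0.3  0.9 -0.4] w 0.002208107647355418
30 [array([379., 341.]), array([277., 248.])]
35 [array([375., 345.]), array([279., 242.])]
40 [array([372., 349.]), array([280., 237.])]
```

View pics/scene5.png

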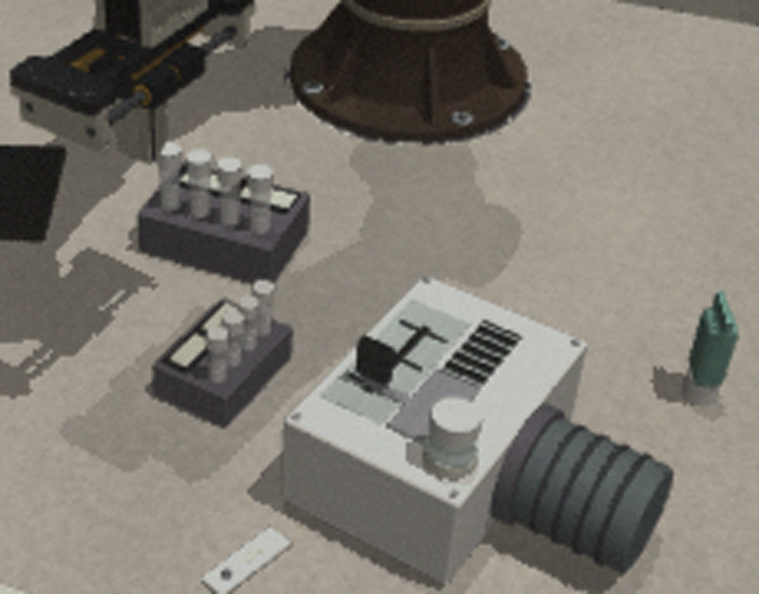

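View pics/top5.png

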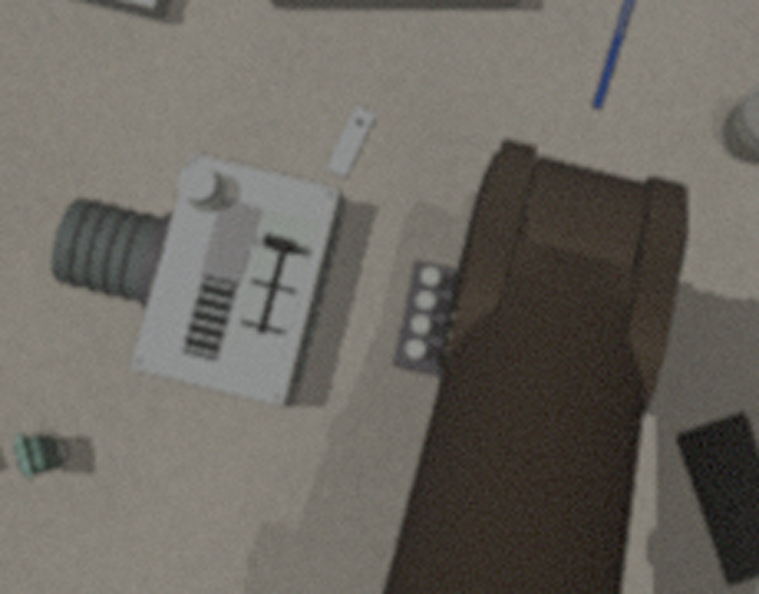

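Call:
move_arm(steps=[[0,0,50,0],[0,0,100,0],[0,0,140,0],[0,0,160,0],[0,0,172,0],[0,0,172,0],[6,0,172,0],[12,0,172,0],[18,0,172,0],[24,0,172,0],[30,0,172,0],[36,0,172,0],[42,0,172,0],[48,0,172,0],[54,0,172,0],[60,0,172,0],[60,0,172,0]], grip=30)

```text
clock: 10.35
position: [0.5069, -0.0169, 0.1976]
ee_rot: [-2.461, -1.952, -0.0]
force: [-0.4, 0.0, -0.5]
width: 0.327
```

```bash
python3 - <<'E'
from h import *
import cv2
st()
for n,b in(("scene",(200,100)),("top",(120,120))):
    i=arm.get_image(n)[:,:,::-1];cv2.imwrite(f"pics/{n}6.png",cv2.resize(i[b[1]:b[1]+180,b[0]:b[0]+230],None,fx=3.3,fy=3.3,interpolation=cv2.INTER_CUBIC))
E
```

```text
t 10.35 ext [  16.3 -193.4] z 0.1976 ty-yaw 0.0021 tilt [-0.     0.001] F [-0.4  0.  -0.5] w 0.32650398365459
```

View pics/scene6.png

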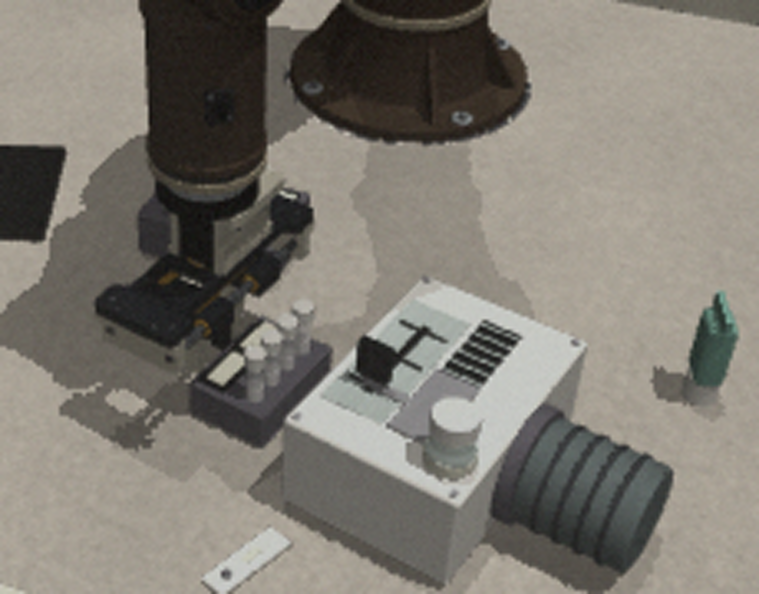

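View pics/top6.png

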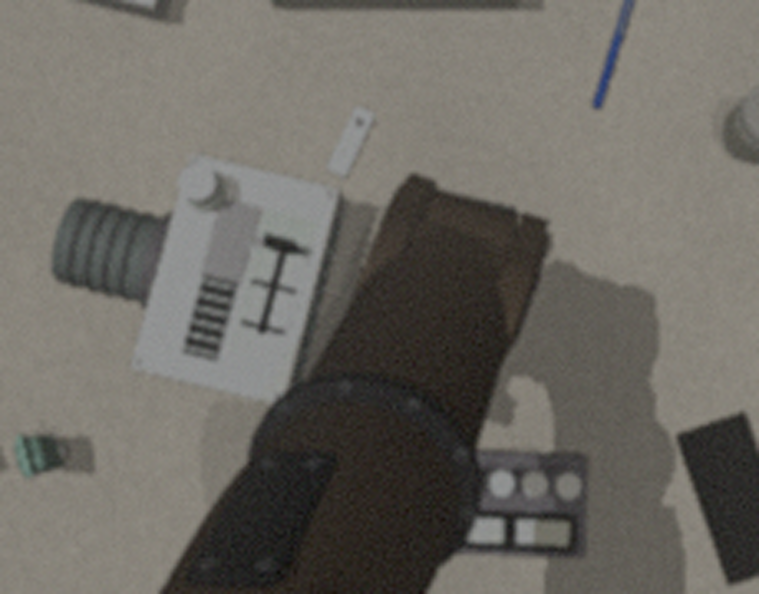

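Call:
move_arm(steps=[[5,0,0,0],[10,0,0,0],[15,0,0,0],[20,0,0,0],[25,0,0,0],[29,0,0,0],[33,0,0,0],[36,0,0,0],[38,0,0,0],[40,0,0,0],[40,0,0,0]])

```text
clock: 11.82
position: [0.5161, 0.0213, 0.1977]
ee_rot: [-2.462, -1.951, -0.0]
force: [0.0, -0.9, 0.2]
width: 0.325
```

```bash
python3 - <<'E'
from h import *
import cv2
st()
for n,b in(("scene",(200,100)),):
    i=arm.get_image(n)[:,:,::-1];cv2.imwrite(f"pics/{n}7.png",cv2.resize(i[b[1]:b[1]+180,b[0]:b[0]+230],None,fx=3.3,fy=3.3,interpolation=cv2.INTER_CUBIC))
E
```

```text
t 11.825 ext [  16.4 -154. ] z 0.1977 ty-yaw 0.0011 tilt [0. 0.] F [ 0.  -0.9  0.2] w 0.3247422958426047
```

View pics/scene7.png

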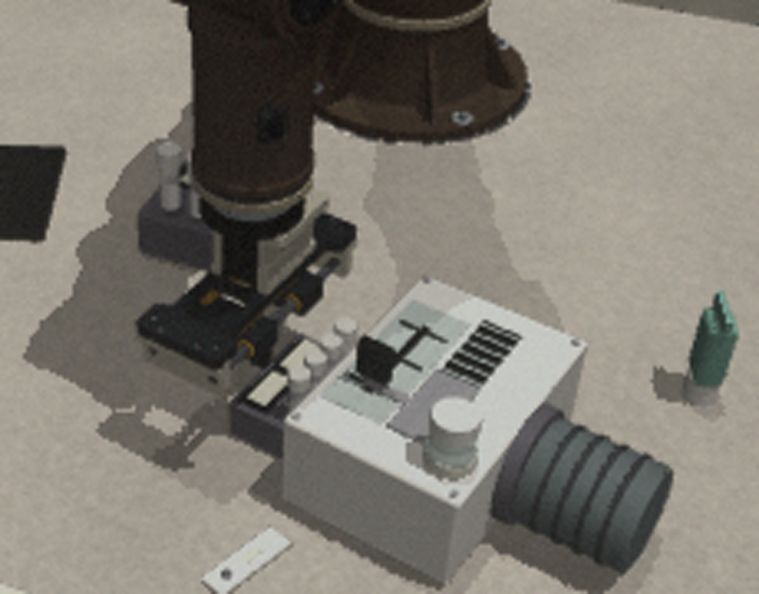

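Not in contact yet; a few millimetres more, in small steps until the force rises.

Call:
move_arm(steps=[[1,0,0,0],[2,0,0,0],[3,0,0,0],[4,0,0,0],[5,0,0,0],[5,0,0,0]])

```text
clock: 12.62
position: [0.5166, 0.024, 0.1978]
ee_rot: [2.464, 1.947, -0.003]
force: [-3.5, -9.0, 5.4]
width: 0.328
```

```bash
python3 - <<'E'
from h import *
st()
E
```

```text
t 12.625 ext [  16.3 -151.3] z 0.1978 ty-yaw -0.0014 tilt [-0.001 -0.002] F [-3.5 -9.   5.4] w 0.32777052043988175
```

Call:
move_arm(steps=[[1,0,0,0],[2,0,0,0],[3,0,0,0],[3,0,0,0]])

```text
clock: 13.12
position: [0.5166, 0.0246, 0.1978]
ee_rot: [2.465, 1.943, -0.007]
force: [-7.0, -18.3, 8.8]
width: 0.325
```

```bash
python3 - <<'E'
from h import *
st()
E
```

```text
t 13.125 ext [  16.2 -150.7] z 0.1978 ty-yaw -0.0037 tilt [-0.002 -0.005] F [ -7.  -18.3   8.8] w 0.32542289468491625
```

Call:
move_arm(steps=[[-4,0,0,0],[-8,0,0,0],[-20,0,0,0],[-50,0,0,0],[-80,0,0,0],[-80,0,-60,0],[-80,0,-120,0],[-100,-20,-170,0],[-150,-40,-170,0],[-200,-60,-170,0],[-200,-60,-170,0],[-200,-60,-170,0]])

```text
clock: 14.62
position: [0.4136, -0.152, 0.3678]
ee_rot: [-2.463, -1.95, -0.001]
force: [-0.3, 0.5, 0.6]
width: 0.325
```

```bash
python3 - <<'E'
from h import *
import cv2
st()
for n,b in(("scene",(200,100)),("top",(120,120))):
    i=arm.get_image(n)[:,:,::-1];cv2.imwrite(f"pics/{n}8.png",cv2.resize(i[b[1]:b[1]+180,b[0]:b[0]+230],None,fx=3.3,fy=3.3,interpolation=cv2.INTER_CUBIC))
    cv2.imwrite(f"pics/{n}8f.png",i)
E
```

```text
t 14.625 ext [ -43.4 -346.3] z 0.3678 ty-yaw 0.0005 tilt [0.001 0.001] F [-0.3  0.5  0.6] w 0.3254019291015145
```

View pics/scene8.png

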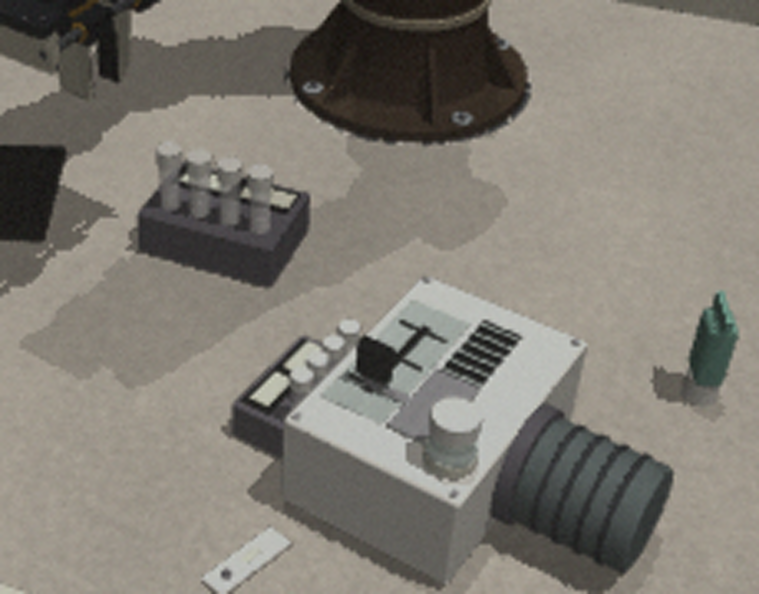

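View pics/top8.png

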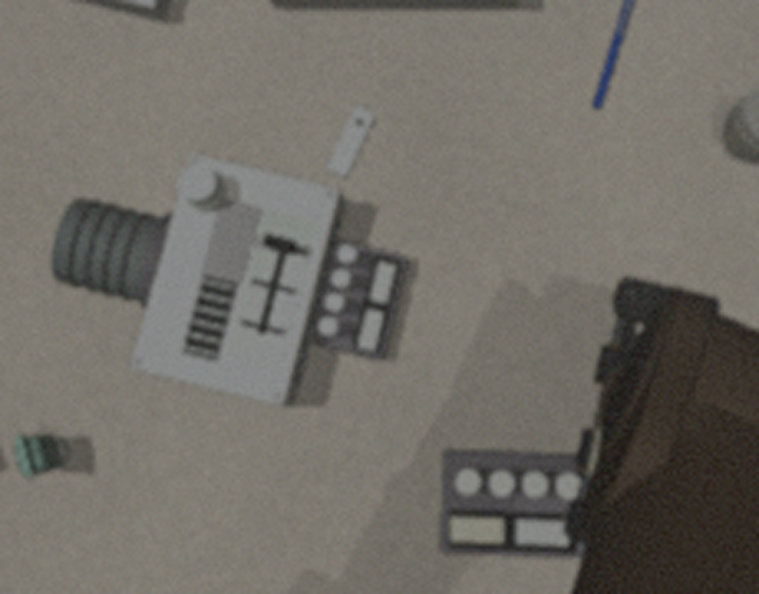

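View pics/top8f.png

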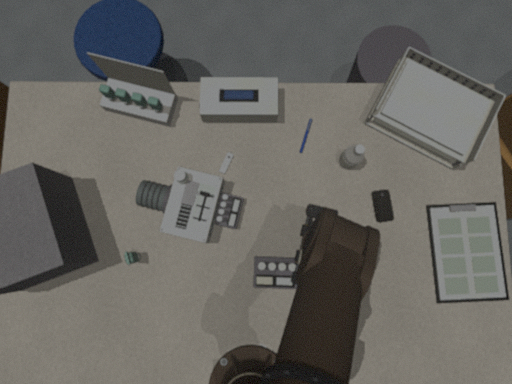

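```bash
python3 - <<'E'
from h import *
P=lambda p:(np.array(p)+.5)/3.3-.5+120
for p in((405,257),(382,357)): print(w2e(ray("top",P(p),.034)))
for p in((347,254),(327,326)): print("tube",w2e(ray("top",P(p),.08)))
print(arm.sign_off());st()
E
```

```text
[  58.90540175 -136.84323063]
[ -35.74241504 -138.51728616]
tube [ 43.9955407  -88.92567306]
tube [-22.31970705 -87.55503322]
the job is handed in; nothing more can be done
None
the job is handed in; nothing more can be done
```

I opened the damper fully and pushed the smaller rack up against the intake grille, then handed the job in at about 15 s of the 45 s allowed. The sign-off gave no verdict.

- **Damper:** I pushed the lever with the closed fingertips, past the half-open notch. Near the end it ran ahead of the fingers. A last touch met the hard stop at about 8–9 N. The pictures after that show the paddle at the far notch.
- **Rack:** I pushed it low down with both fingers slightly apart until it was firm against the face at about 20 N. I then backed straight off.
    - **Position:** In the last pictures it stands flat on the desk. Its outer edge is about 137–138 mm from the extractor's centre, against 140 mm when fully home. It sits about 11 mm off centre, where 40 mm is allowed.
    - **Angle:** Its edges are parallel to the face within about 0.02 rad.
- **Other things:** The arm was clear and touching nothing. The jar, cassette, cream tube, pen, gel bottle, mouse and larger rack look unmoved by eye. In the last top view the arm hid the handset. The scene crop shows only part of it, and that part looks unmoved.

No check failed. The pixel-based positions are good to about 3–5 mm.

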